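# Blank off the mould ports with the round plugs

### The arm

A 6-joint arm with a two-finger parallel gripper is mounted at the origin on the work surface. World frame = base frame: x ahead of the robot, y to its left, z up, the work surface at z = 0. Lengths are in m, angles in rad, forces in N, time in s.
With the tool pointing down it reaches from about 0.35 to 0.975 m from the base axis. Payload 4.9 kg.
Tool frame: the origin (TCP) lies midway between the tips of the shut fingers; the grasp point (between the pads) lies 19 mm behind it; z points along the fingers, x is the direction in which the jaws open and shut, and the axes are right-handed (so a half turn about z gives the same grasp; the last joint's range is limited). The gripper opens to 85 mm and grips with 20 to 120 N. Pads are 22 mm wide; open, the fingers measure 114 mm over their backs; the gripper's body (76 mm by 85 mm) begins 54 mm behind the grasp point. The pads swing forward as they close: fully open they stand 13 mm farther back than shut.
Start: joints at [-1.248, 0.053, 1.613, -0, 1.476, -0.119], TCP at [0.267, -0.565, 0.231] pointing down, gripper open.
Joint ranges: [-3.01, 3.01], [-1.01, 2.22], [0.06, 2.58], [-1.02, 4.17], [0.09, 2.62], [-3.14, 3.14]. Speed limits (rad/s): [2.57, 2.57, 3.14, 3.14, 3.14, 3.14].

### API

Orientations are given as a rotation vector (axis times angle).
In Python, from station import ctrl gives the robot as it stands.
- The arm moves only by the tool step_arm, never from a script. Its argument "increments" is text: rows parted by semicolons, each of 6 numbers parted by spaces: the shift along the tool's x, y, z as a fraction of full scale, then the turn, a rotation vector about the tool's x, y, z as a fraction of full scale. In form: x y z rx ry rz; .... A call has 1 to 12 rows; each row shifts and turns the commanded pose from where the row before left it, along the tool's axes as they then stand; what a row does not reach is not made up. Full scale, the value 1, is 0.025 m for a shift and 0.1 rad for a turn. A row lasts 1/12 s, in which the tool goes at most 41.7 mm and 7.16 degrees, less where a joint would pass 70% of its speed; a pose out of reach is approached as far as the arm can. A call with a number of a shift or a turn outside -1 to 1 is refused whole. A call with a gripper value outside its range is refused whole. "fingers" is the opening, from -1 (shut) to 1 (fully open), so that 0 is half open, set as the call begins (left out, the last holds). The fingers move at their own pace and stop on an object; "newtons" is the grip in N (left out, the last holds). Time passes only in rows, so rows that do not move let the fingers close. It gives the time, the measured TCP pose, the force and the opening at its end, in the units of the state.
- ctrl.get_obs(): the state, without advancing time (a new reading comes with each control period).
- ctrl.get_image(name): name is "side" or "top"; returns a dict with "pixels" (384x512x3 uint8, red, green, blue), "intrinsics" (3x3 intrinsics, pixels), "eye" and "orientation" of the camera in the world. Camera axes: x right, y down, z forward; pixel columns grow to the right and rows downward; lengths in m; the calibration is good to about 2 mm. A picture is of the moment at which its call begins. There is no depth.
- ctrl.finish_job(): hands the job in, once; it reports no verdict.
The state is a dict: "t": time; "q": joint angles; "dq": joint speeds; "effort": joint torques, N m; "tool_pos": TCP position; "tool_rot": TCP orientation; "contact_force": force on the tool from outside, world axes, zero at the start; "wrist_torque": the same for the moment, N m; "opening": finger opening in m.
Only numpy, scipy, OpenCV 4.12 (cv2) and the standard library are available. Lean on these libraries where they do the work, as an engineer would, in place of code of your own. Each camera call takes 0.05 s, during which the arm holds its last target.

### The job

Close the four round ports of the aluminium mould blocks: pick up the four round steel blanking plugs by their bosses, one after another, and set each one down (do not drop it) in the port of its own size, smallest plug in smallest port and so on up to the largest, so that it lies flat on the floor of the port. Leave the two square plugs where they are.

Things in the scene. Friction and masses are not known exactly. Their poses are not given: they have to be found in the camera images.
- plug_s_mid (a point): The smallest of four loose round blanking plugs: a dark steel disc 32 mm across and 14 mm thick, lying flat, with an upright bright steel boss (round stub, 22 mm across, 40 mm tall) in its middle to lift it by; 54 mm high in all. The point is on its axis half-way up, 27 mm above its underside (so 13 mm above the disc); z is up along the boss. Turn does not matter. Under 1 kg.
- plug_m_mid (a point): The second smallest of four loose round blanking plugs: a dark steel disc 50 mm across and 14 mm thick, lying flat, with an upright bright steel boss (round stub, 22 mm across, 40 mm tall) in its middle to lift it by; 54 mm high in all. The point is on its axis half-way up, 27 mm above its underside (so 13 mm above the disc); z is up along the boss. Turn does not matter. Under 1 kg.
- plug_l_mid (a point): The second largest of four loose round blanking plugs: a dark steel disc 68 mm across and 14 mm thick, lying flat, with an upright bright steel boss (round stub, 22 mm across, 40 mm tall) in its middle to lift it by; 54 mm high in all. The point is on its axis half-way up, 27 mm above its underside (so 13 mm above the disc); z is up along the boss. Turn does not matter. Under 1 kg.
- plug_xl_mid (a point): The largest of four loose round blanking plugs: a dark steel disc 86 mm across and 14 mm thick, lying flat, with an upright bright steel boss (round stub, 22 mm across, 40 mm tall) in its middle to lift it by; 54 mm high in all. The point is on its axis half-way up, 27 mm above its underside (so 13 mm above the disc); z is up along the boss. Turn does not matter. Under 1 kg.
- square_small_mid (a point): A loose blanking plug of the wrong kind: SQUARE dark steel plate 36 x 36 mm, 14 mm thick, with the same 22 mm boss, 54 mm high in all; not needed, stays where it is. The point is on its axis half-way up, 27 mm above its underside; x and y are along the plate edges.
- square_large_mid (a point): A loose blanking plug of the wrong kind: SQUARE dark steel plate 58 x 58 mm, 14 mm thick, with the same 22 mm boss, 54 mm high in all; not needed, stays where it is. The point is on its axis half-way up, 27 mm above its underside; x and y are along the plate edges.
- port_s (a point): Port of a fixed aluminium mould block (126 x 126 mm, 30 mm high, on the table) with the smallest of the four ports: a round flat-floored recess 48 mm across, 14 mm deep, in the middle of the block top. Takes the 32 mm round plug with 8 mm to spare all round, its disc then flush with the block top. The point is the centre of the recess floor, 16 mm above the table; z is up. The floor is black, the block bright.
- port_m (a point): Port of a fixed aluminium mould block (126 x 126 mm, 30 mm high, on the table) with the second smallest of the four ports: a round flat-floored recess 66 mm across, 14 mm deep, in the middle of the block top. Takes the 50 mm round plug with 8 mm to spare all round, its disc then flush with the block top. The point is the centre of the recess floor, 16 mm above the table; z is up. The floor is black, the block bright.
- port_l (a point): Port of a fixed aluminium mould block (126 x 126 mm, 30 mm high, on the table) with the second largest of the four ports: a round flat-floored recess 84 mm across, 14 mm deep, in the middle of the block top. Takes the 68 mm round plug with 8 mm to spare all round, its disc then flush with the block top. The point is the centre of the recess floor, 16 mm above the table; z is up. The floor is black, the block bright.
- port_xl (a point): Port of a fixed aluminium mould block (126 x 126 mm, 30 mm high, on the table) with the largest of the four ports: a round flat-floored recess 102 mm across, 14 mm deep, in the middle of the block top. Takes the 86 mm round plug with 8 mm to spare all round, its disc then flush with the block top. The point is the centre of the recess floor, 16 mm above the table; z is up. The floor is black, the block bright.
Not all that is in view belongs to the job. What is shaped like the part that bears port_xl but blue or turquoise is not meant.

How it is judged:
By the outcome, as a careful person would: the job done as asked, in the order asked, and still so for the second after the job is handed in, with the robot touching nothing.
It also fails if it takes over 93 s, if anything falls off the work surface, if the arm or the gripper's body presses on something with over 40 N, if the wrist force passes 120 N, or if a joint passes its speed limit or range.

## Working session

There is one attempt and no reset: what is moved stays moved. The work goes in short steps, Python scripts to look and compute and a tool call to move; the robot and the scene stay as the last step left them, time stands still between calls to the robot, and variables do not carry over. Pictures are saved under pics/ and viewed, and the job is handed in when it is done.

Besides the shell and the picture viewer there is one more tool, called after "Call:" in YAML: its name, and indented under it one key for each argument. step_arm: Moves the arm, as the interface text tells. Shift numbers are shares of 0.025 m and turn numbers shares of 0.1 rad, none past 1 either way. Its arguments: {"type":"object","properties":{"increments":{"type":"string"},"fingers":{"type":"number"},"newtons":{"type":"number"}},"required":["increments"]}

```bash
mkdir -p pics; ls; python3 - <<'E'
from station import ctrl
import cv2,numpy as np
o=ctrl.get_obs(); print(o)
for n in("side","top"):
    d=ctrl.get_image(n); cv2.imwrite(f"pics/{n}0.png",d["pixels"][:,:,::-1]); print(n,d["intrinsics"],d["eye"],d["orientation"])
E
```

```text
pics
{'t': 0.0, 'q': array([-1.24797957e+00,  5.34069029e-02,  1.61428393e+00, -6.10003251e-06,
        1.47602779e+00, -1.19041748e-01]), 'dq': array([ 0.00089975,  0.00102317, -0.00035882,  0.00032334, -0.00145743,
       -0.00127314]), 'effort': array([-6.50283819e-04, -3.93683982e+01, -3.70179498e+01, -1.23298000e-04,
        7.15169474e-03, -7.48839966e-06]), 'tool_pos': array([ 0.26703754, -0.5643869 ,  0.23003803]), 'tool_rot': array([-2.65311554e+00,  1.67993192e+00,  2.59420387e-03]), 'contact_force': array([ 0.1220465 , -0.86678998, -0.02098856]), 'wrist_torque': array([-0.03738312,  0.07579942, -0.00539945]), 'opening': 0.08557006466754094}
side [[440.09011626   0.         255.85611502]
 [  0.         440.09011626 191.70712656]
 [  0.           0.           1.        ]] [0.33196915 0.82739739 0.67470411] [-0.49237574  2.66040637 -1.27557053]
top [[348.93816519   0.         253.05633198]
 [  0.         348.93816519 192.96321054]
 [  0.           0.           1.        ]] [0.47490147 0.07711253 0.8411027 ] [-2.11945668  2.12160443 -0.19276146]
```

View pics/top0.png

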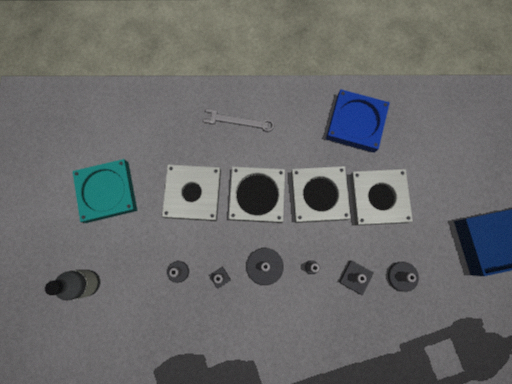

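View pics/side0.png

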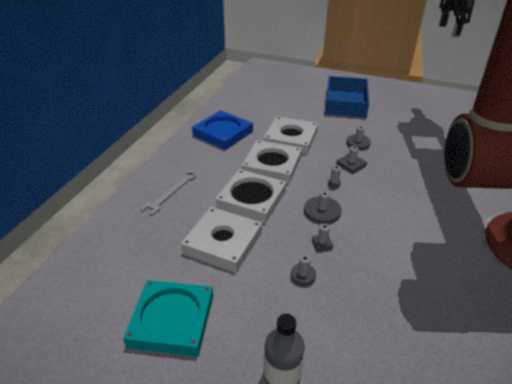

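```bash
cat > h.py <<'E'
import cv2,numpy as np
from scipy.spatial.transform import Rotation as R
def ray(d,uv,z):
    K=np.array(d["intrinsics"]);e=np.array(d["eye"])
    M=R.from_rotvec(d["orientation"]).as_matrix()
    r=M@np.linalg.solve(K,np.array([uv[0],uv[1],1.]))
    return e+r*(z-e[2])/r[2]
def proj(d,p):
    M=R.from_rotvec(d["orientation"]).as_matrix()
    c=np.array(d["intrinsics"])@(M.T@(np.array(p)-d["eye"])); return c[:2]/c[2]
E
python3 - <<'E'
from station import ctrl
from h import *
import pickle
d=ctrl.get_image("top"); s=ctrl.get_image("side"); pickle.dump((d,s),open("v0.pkl","wb"))
g=cv2.cvtColor(d["pixels"],cv2.COLOR_RGB2GRAY)
c=d["pixels"][155:300,155:425,::-1]; cv2.imwrite("pics/crop0.png",cv2.resize(c,None,fx=2.9,fy=2.9,interpolation=cv2.INTER_CUBIC))
c=s["pixels"][110:290,180:380,::-1]; cv2.imwrite("pics/crop1.png",cv2.resize(c,None,fx=3.3,fy=3.3,interpolation=cv2.INTER_CUBIC))
for (u,v) in [(191,192),(257,194),(321,194),(382,197),(178,271),(220,278),(265,266),(312,267),(356,277),(403,277)]:
    print(u,v,g[v-6:v+7,u-12:u+16].tolist()[6], ray(d,(u,v),0.02).round(3))
print(g[300,100:400:40])
E
```

```text
191 192 [167, 162, 118, 60, 39, 30, 33, 31, 31, 26, 25, 30, 33, 29, 32, 30, 32, 31, 28, 30, 28, 37, 99, 153, 164, 165, 164, 164] [0.633 0.231 0.02 ]
257 194 [25, 25, 29, 30, 18, 27, 27, 24, 29, 27, 29, 22, 26, 29, 24, 28, 29, 26, 30, 27, 27, 30, 30, 26, 30, 26, 23, 26] [0.628 0.073 0.02 ]
321 194 [29, 22, 28, 29, 27, 30, 28, 32, 28, 24, 25, 27, 20, 29, 31, 24, 26, 29, 29, 29, 29, 27, 25, 27, 25, 26, 30, 31] [ 0.628 -0.08   0.02 ]
382 197 [27, 26, 27, 29, 28, 27, 29, 27, 28, 27, 27, 22, 26, 26, 26, 24, 25, 25, 24, 25, 23, 25, 25, 23, 41, 62, 105, 153] [ 0.62  -0.225  0.02 ]
178 271 [89, 53, 51, 86, 125, 99, 40, 26, 30, 92, 137, 124, 77, 49, 54, 51, 60, 63, 62, 64, 60, 51, 53, 87, 117, 114, 117, 115] [0.448 0.255 0.02 ]
220 278 [113, 93, 59, 46, 39, 63, 110, 116, 66, 28, 27, 45, 99, 133, 101, 62, 58, 61, 60, 63, 59, 52, 82, 116, 115, 114, 112, 116] [0.432 0.158 0.02 ]
265 266 [64, 64, 52, 38, 36, 37, 38, 47, 98, 136, 101, 32, 24, 26, 93, 142, 122, 74, 66, 64, 62, 63, 64, 65, 62, 62, 67, 62] [0.459 0.055 0.02 ]
312 267 [96, 63, 58, 63, 50, 33, 35, 38, 35, 41, 60, 115, 128, 68, 29, 23, 46, 109, 139, 115, 101, 108, 114, 107, 109, 116, 112, 116] [ 0.457 -0.054  0.02 ]
356 277 [67, 66, 61, 55, 33, 35, 38, 34, 37, 33, 34, 37, 37, 58, 117, 137, 100, 42, 25, 75, 130, 132, 87, 63, 64, 60, 66, 82] [ 0.435 -0.153  0.02 ]
403 277 [65, 64, 65, 54, 32, 35, 36, 33, 32, 37, 34, 35, 38, 39, 36, 51, 87, 121, 118, 68, 24, 23, 44, 98, 113, 76, 60, 75] [ 0.435 -0.261  0.02 ]
[108 111 114 110 115 118 111 111]
```

View pics/crop0.png

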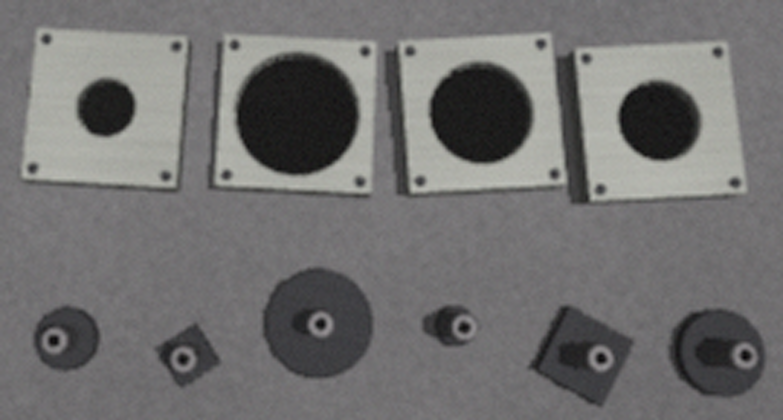

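View pics/crop1.png

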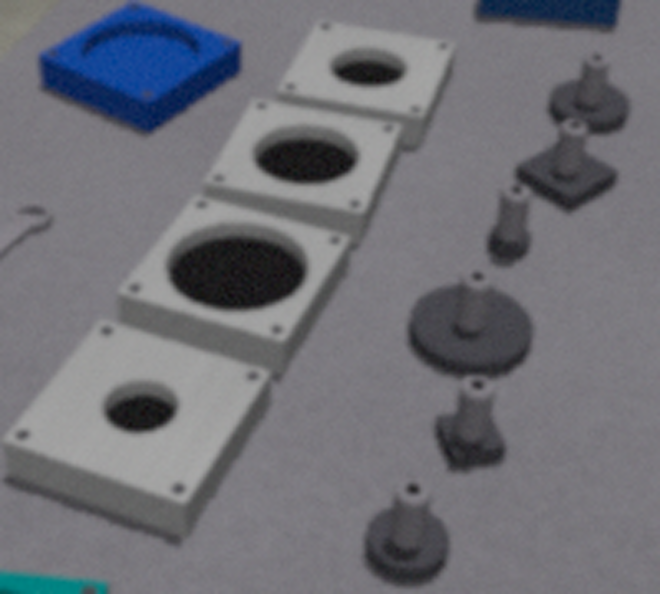

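```bash
cat > meas.py <<'E'
from h import *
import pickle
from scipy.optimize import least_squares
d,s=pickle.load(open("v0.pkl","rb"))
def hole(v,uv,w=5):
    # centre of the dark hole within the bright ring: weighted dark centroid
    g=cv2.cvtColor(v["pixels"],cv2.COLOR_RGB2GRAY).astype(float)
    u0,v0=uv
    for _ in range(5):
        a,b=np.mgrid[int(round(v0))-2:int(round(v0))+3,int(round(u0))-2:int(round(u0))+3]
        wt=np.clip(85-g[a,b],0,None)
        if wt.sum()==0: break
        u0,v0=(wt*b).sum()/wt.sum(),(wt*a).sum()/wt.sum()
    return u0,v0
def seedtop(cx,cy): return 155+cx/2.9,155+cy/2.9
def cr0(cx,cy): return cx/2.9+155-.5,cy/2.9+155-.5
def cr1(cx,cy): return cx/3.3+180-.5,cy/3.3+110-.5
P=dict(m=((55,341),(413,489)),ss=((183,359),(479,385)),xl=((320,324),(478,277)),s_=((464,327),(517,189)),sl=((600,358),(574,125)),l=((745,355),(597,59)))
def tri(a,b):
    def f(p): return np.r_[proj(d,p)-a,proj(s,p)-b]
    r=least_squares(f,[.5,0,.05]); return r.x,np.abs(r.fun).max()
def blocks(v):
    g=cv2.cvtColor(v["pixels"],cv2.COLOR_RGB2HSV); 
    m=((g[...,1]<50)&(g[...,2]>125)).astype(np.uint8)
    return m
if __name__=="__main__":
    for k,(a,b) in P.items():
        ha=hole(d,cr0(*a)); hb=hole(s,cr1(*b))
        x,e=tri(ha,hb)
        print(k,np.round(ha,1),np.round(hb,1),"top@54",ray(d,ha,.054).round(4),"side@54",ray(s,hb,.054).round(4),"tri",x.round(4),round(e,2))
    for n,v in(("top",d),("side",s)):
        m=blocks(v)
        cs,hi=cv2.findContours(m,cv2.RETR_CCOMP,cv2.CHAIN_APPROX_NONE)
        for c,h in zip(cs,hi[0]):
            if h[3]>=0 and cv2.contourArea(c)>150:
                w=np.array([ray(v,p[0],.03)[:2] for p in c]).astype(np.float32)
                (cx,cy),r=cv2.minEnclosingCircle(w); e=cv2.fitEllipse(w)
                o=cs[h[3]]; wo=np.array([ray(v,p[0],.03)[:2] for p in o]).astype(np.float32)
                rr=cv2.minAreaRect(wo)
                print(n,"hole",np.round(e[0],4),np.round(e[1],4),"rect",np.round(rr[0],4),np.round(rr[1],4),round(rr[2],1))
    g=cv2.cvtColor(d["pixels"],cv2.COLOR_RGB2GRAY)
    m=(cv2.GaussianBlur(g,(3,3),0)<88).astype(np.uint8)
    m[:235]=0;m[305:]=0
    cs,_=cv2.findContours(m,cv2.RETR_EXTERNAL,cv2.CHAIN_APPROX_NONE)
    for c in cs:
        if cv2.contourArea(c)>60:
            w=np.array([ray(d,p[0],.014)[:2] for p in c]).astype(np.float32)
            (cx,cy),r=cv2.minEnclosingCircle(w); print("disc",round(cx,4),round(cy,4),"dia",round(2*r,4))
E
python3 meas.py
```

```text
m [173. 272.] [304.8 257.7] top@54 [0.447  0.2582 0.054 ] side@54 [0.4446 0.2583 0.054 ] tri [0.4457 0.258  0.0535] 0.61
ss [217.6 278.5] [324.3 226.2] top@54 [0.4331 0.1597 0.054 ] side@54 [0.431  0.1597 0.054 ] tri [0.4321 0.1595 0.0536] 0.49
xl [265.1 266.3] [324.4 193.3] top@54 [0.4593 0.0552 0.054 ] side@54 [0.4568 0.0549 0.054 ] tri [0.4581 0.055  0.0538] 0.57
s_ [314.6 267.5] [339.2 163.6] top@54 [ 0.4566 -0.0537  0.054 ] side@54 [ 0.4508 -0.0712  0.054 ] tri [ 0.4531 -0.0523  0.0663] 2.02
sl [361.9 278.1] [353.2 142.8] top@54 [ 0.4338 -0.1565  0.054 ] side@54 [ 0.4371 -0.178   0.054 ] tri [ 0.4345 -0.1517  0.0702] 0.09
l [411.7 277.2] [361. 127.] top@54 [ 0.4358 -0.2655  0.054 ] side@54 [ 0.4327 -0.2662  0.054 ] tri [ 0.4346 -0.2656  0.054 ] 0.74
top hole [ 0.6208 -0.2219] [0.0688 0.0702] rect [ 0.6218 -0.2227] [0.1282 0.1277] 2.9
top hole [ 0.6275 -0.0775] [0.0869 0.0876] rect [ 0.6287 -0.0779] [0.1282 0.1274] 3.0
top hole [0.6272 0.0727] [0.1043 0.1058] rect [0.6284 0.0723] [0.1282 0.1284] 86.9
top hole [0.6324 0.2288] [0.0512 0.0515] rect [0.6333 0.23  ] [0.1279 0.1278] 86.6
side hole [0.7137 0.3685] [0.0223 0.0508] rect [0.7077 0.3671] [0.2046 0.1618] 44.8
side hole [0.6295 0.2312] [0.05   0.0507] rect [ 0.719 -0.077] [1.0614 0.5459] 89.8
side hole [0.6243 0.0756] [0.1043 0.1047] rect [ 0.719 -0.077] [1.0614 0.5459] 89.8
side hole [ 0.6247 -0.0749] [0.0853 0.0884] rect [ 0.719 -0.077] [1.0614 0.5459] 89.8
side hole [ 0.8639 -0.006 ] [0.0611 0.1168] rect [ 0.719 -0.077] [1.0614 0.5459] 89.8
side hole [ 0.6183 -0.219 ] [0.0678 0.071 ] rect [ 0.719 -0.077] [1.0614 0.5459] 89.8
side hole [ 0.7952 -0.1479] [0.1947 0.2286] rect [ 0.719 -0.077] [1.0614 0.5459] 89.8
disc 0.4175 0.4994 dia 0.1297
disc 0.4343 0.1596 dia 0.0508
disc 0.4366 -0.2601 dia 0.0765
disc 0.4354 -0.1517 dia 0.0843
disc 0.4573 -0.0476 dia 0.0391
disc 0.4467 0.2572 dia 0.0538
disc 0.4595 0.0562 dia 0.0884
disc 0.4989 -0.4534 dia 0.154
```

Candidates, top view: bright blocks at (191,192) 51 mm hole → port_s, (382,197) 69 mm → port_m, (321,194) 87 mm → port_l, (257,194) 104 mm → port_xl. The blue block (358,120) and turquoise block (104,190) are decoys. Plugs: (312,267) round 32 mm = s, (178,271) round 50 mm = m, (403,277) round 68 mm = l, (265,266) round 86 mm = xl. The squares at (220,278) and (356,277) stay put. The crops confirm these shapes and sizes, and the two views agree within about 3 mm.

I'll start by turning the jaw axis onto world y and lowering to carry height.

Call:
step_arm:
  increments: "0 0 0.8 0 0 0.883; 0 0 0.8 0 0 0.883; 0 0 0.8 0 0 0.883; 0 0 0.8 0 0 0.883; 0 0 0.8 0 0 0.883; 0 0 0 0 0 0; 0 0 0 0 0 0"
  fingers: 0
  newtons: 50

```text
t: 0.78
tool_pos: [0.2669, -0.5639, 0.1298]
tool_rot: [-2.223, 2.218, 0.005]
contact_force: [0.5, 0.1, 0.5]
opening: 0.0422
```

Call:
step_arm:
  increments: "-0.95 -0.35 0 0 0 0; -0.95 -0.35 0 0 0 0; -0.95 -0.35 0 0 0 0; -0.95 -0.35 0 0 0 0; -0.95 -0.35 0 0 0 0; -0.95 -0.35 0 0 0 0; -0.95 -0.35 0 0 0 0; -0.95 -0.35 0 0 0 0; -0.95 -0.35 0 0 0 0; -0.95 -0.35 0 0 0 0; -0.95 -0.35 0 0 0 0; -0.95 -0.35 0 0 0 0"

```text
t: 1.78
tool_pos: [0.3733, -0.2797, 0.1338]
tool_rot: [2.224, -2.219, 0.007]
contact_force: [0.7, 0.3, -0.8]
opening: 0.0427
```

Call:
step_arm:
  increments: "-0.95 -0.35 0 0 0 0; -0.95 -0.35 0 0 0 0; -0.95 -0.35 0 0 0 0; -0.95 -0.35 0 0 0 0; -0.95 -0.35 0 0 0 0; -0.95 -0.35 0 0 0 0; -0.95 -0.35 0 0 0 0; -0.95 -0.35 0 0 0 0; -0.95 -0.35 0 0 0 0; -0.46 -0.19 0 0 0 0; 0 0 0 0 0 0; 0 0 0 0 0 0"

```text
t: 2.78
tool_pos: [0.4566, -0.0547, 0.1331]
tool_rot: [-2.224, 2.217, -0.004]
contact_force: [0.1, -0.6, 0.2]
opening: 0.0425
```

```bash
cat > snap.py <<'E'
import sys
from station import ctrl
from h import *
n=sys.argv[1]
o=ctrl.get_obs();p=np.array(o["tool_pos"]);print(round(o["t"],2),p.round(4),np.round(o["tool_rot"],3),"F",np.round(o["contact_force"],1),round(o["opening"],4))
ims=[]
w=int(sys.argv[2]) if len(sys.argv)>2 else 64
for v in("top","side"):
    d=ctrl.get_image(v);q=[p[0],p[1],0.04]
    u=proj(d,q).astype(int)
    a=max(0,u[1]-w);b=max(0,u[0]-w)
    c=d["pixels"][a:a+2*w,b:b+2*w,::-1]
    print(v,"origin",b,a)
    ims.append(cv2.resize(c,(396,396),interpolation=cv2.INTER_CUBIC))
cv2.imwrite(f"pics/{n}.png",np.hstack(ims))
E
python3 snap.py a1
```

```text
2.78 [ 0.4566 -0.0547  0.1331] [-2.224  2.217 -0.004] F [ 0.1 -0.6  0.2] 0.0425
top origin 249 203
side origin 270 107
```

View pics/a1.png

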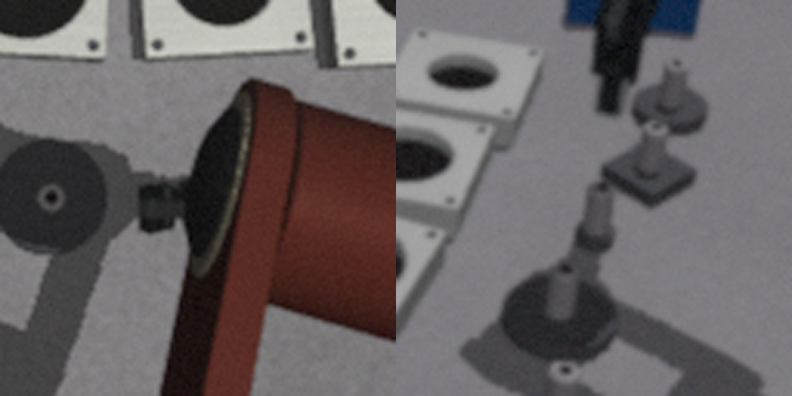

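```bash
python3 - <<'E'
from meas import *
print(ray(s,(335.9,167.0),.054), "tcp proj",proj(s,[.4566,-.0547,.1331]),"tips px",270+214*128/396,107+112*128/396)
E
```

```text
[ 0.45520694 -0.05434018  0.054     ] tcp proj [339.46131564 138.92601593] tips px 339.1717171717172 143.2020202020202
```

Side view: tips at (339,143), directly over the small plug's boss (336,167). The plug measures (0.4556, -0.054) at z 0.054, which agrees with the top view. Descending and gripping.

Call:
step_arm:
  increments: "0 0.04 0.8 0 0 0; 0 0 0.8 0 0 0; 0 0 0.8 0 0 0; 0 0 0.8 0 0 0; 0 0 0.6 0 0 0; 0 0 0.4 0 0 0; 0 0 0.16 0 0 0; 0 0 0 0 0 0; 0 0 0 0 0 0"

```text
t: 3.63
tool_pos: [0.4552, -0.0552, 0.0231]
tool_rot: [-2.221, 2.221, -0.002]
contact_force: [-0.3, 0.6, 0.8]
opening: 0.0428
```

Call:
step_arm:
  increments: "0 0 0 0 0 0; 0 0 0 0 0 0; 0 0 0 0 0 0; 0 0 0 0 0 0; 0 0 0 0 0 0; 0 0 0 0 0 0; 0 0 0 0 0 0; 0 0 0 0 0 0"
  fingers: -1
  newtons: 60

```text
t: 4.3
tool_pos: [0.4557, -0.0549, 0.0237]
tool_rot: [-2.221, 2.22, -0.003]
contact_force: [-1.0, 0.3, 6.3]
opening: 0.0201
```

```bash
python3 snap.py a2
```

```text
4.3 [ 0.4557 -0.0549  0.0237] [-2.221  2.22  -0.003] F [-1.   0.3  6.3] 0.0201
top origin 250 203
side origin 271 107
```

View pics/a2.png

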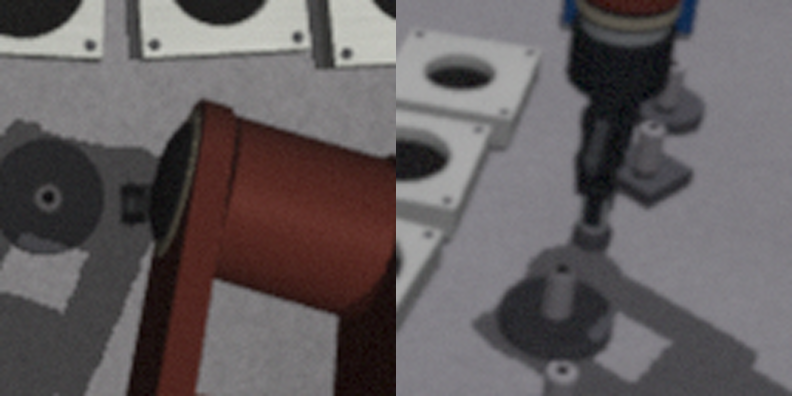

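The fingers stopped at 20 mm, on the boss. Lifting.

Call:
step_arm:
  increments: "0 0 -0.3 0 0 0; 0 0 -0.5 0 0 0; 0 0 -0.8 0 0 0; 0 0 -0.8 0 0 0; 0 0 -0.8 0 0 0; 0 0 -0.8 0 0 0; 0 0 -0.3 0 0 0; 0 0 0 0 0 0"

```text
t: 5.07
tool_pos: [0.4559, -0.055, 0.132]
tool_rot: [-2.22, 2.22, -0.006]
contact_force: [0.4, -1.1, -3.4]
opening: 0.0199
```

```bash
python3 snap.py a3
```

```text
5.07 [ 0.4559 -0.055   0.132 ] [-2.22   2.22  -0.006] F [ 0.4 -1.1 -3.4] 0.0199
top origin 250 203
side origin 271 107
```

View pics/a3.png

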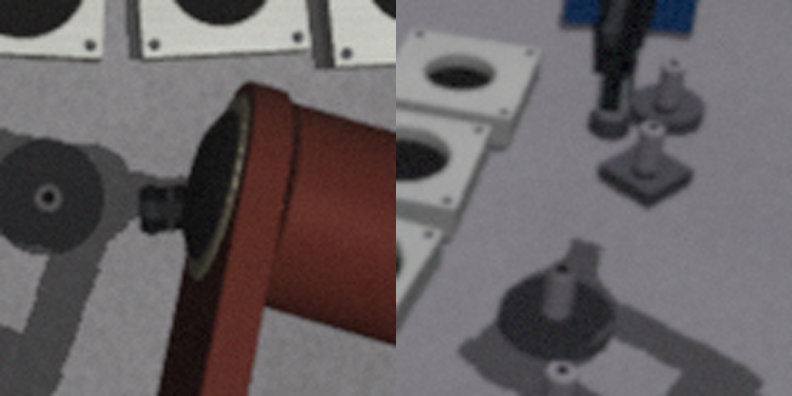

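The plug is held upright at side-crop (608,120), and weight shows on the wrist. Moving to port_s.

Call:
step_arm:
  increments: "-0.5 -0.3 0 0 0 0; -0.95 -0.6 0 0 0 0; -0.95 -0.6 0 0 0 0; -0.95 -0.6 0 0 0 0; -0.95 -0.6 0 0 0 0; -0.95 -0.6 0 0 0 0; -0.95 -0.6 0 0 0 0; -0.95 -0.6 0 0 0 0; -0.95 -0.6 0 0 0 0; -0.95 -0.6 0 0 0 0; -0.95 -0.6 0 0 0 0; -0.95 -0.6 0 0 0 0"

```text
t: 6.17
tool_pos: [0.6261, 0.2201, 0.1265]
tool_rot: [2.219, -2.218, -0.004]
contact_force: [-0.1, -0.1, -1.7]
opening: 0.0204
```

Call:
step_arm:
  increments: "-0.47 -0.11 0 0 0 0; 0 0 0 0 0 0; 0 0 0 0 0 0; 0 0 0 0 0 0; 0 0 0 0 0 0"

```text
t: 6.58
tool_pos: [0.6289, 0.2297, 0.129]
tool_rot: [2.22, -2.221, -0.001]
contact_force: [-0.6, -0.1, -1.5]
opening: 0.02
```

```bash
python3 snap.py a4
```

```text
6.58 [0.6289 0.2297 0.129 ] [ 2.220e+00 -2.221e+00 -1.000e-03] F [-0.6 -0.1 -1.5] 0.02
top origin 125 128
side origin 158 165
```

View pics/a4.png

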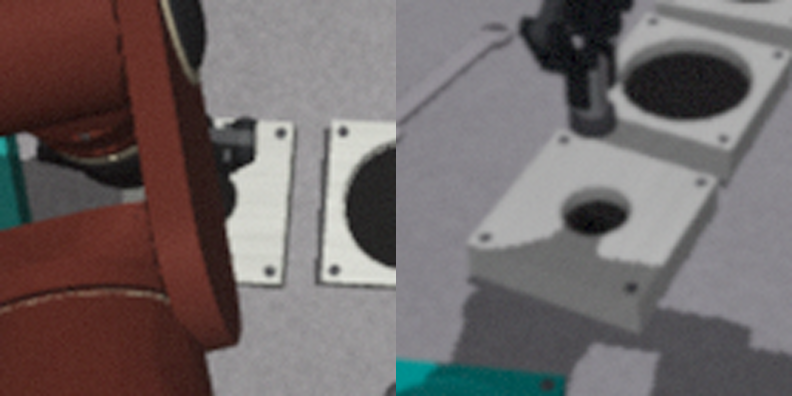

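Call:
step_arm:
  increments: "0 -0.07 0.6 0 0 0; 0 0 0.8 0 0 0; 0 0 0.8 0 0 0; 0 0 0.5 0 0 0; 0 0 0.3 0 0 0; 0 0 0.2 0 0 0; 0 0 0.1 0 0 0; 0 0 0 0 0 0; 0 0 0 0 0 0; 0 0 0 0 0 0"

```text
t: 7.52
tool_pos: [0.6324, 0.2311, 0.0486]
tool_rot: [-2.221, 2.22, -0.002]
contact_force: [0.7, -0.3, -1.7]
opening: 0.0201
```

```bash
python3 snap.py a5 40
```

```text
7.52 [0.6324 0.2311 0.0486] [-2.221e+00  2.220e+00 -2.000e-03] F [ 0.7 -0.3 -1.7] 0.0201
top origin 149 150
side origin 180 189
```

View pics/a5.png

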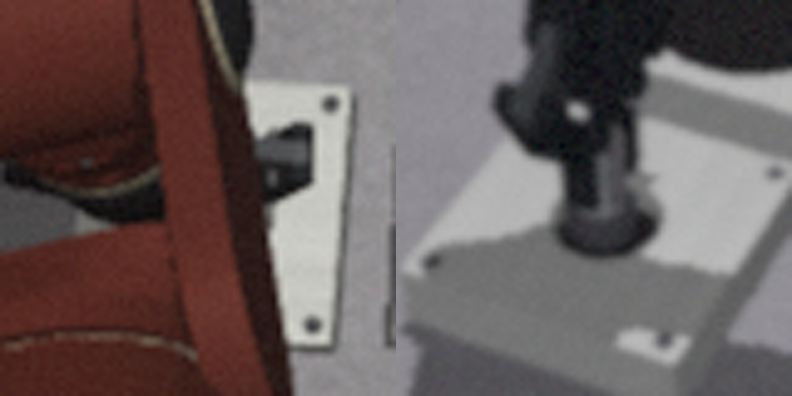

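Disc is within the port (crop 603,228), and its underside is about 9 mm above the floor. Lowering slowly.

Call:
step_arm:
  increments: "0 0 0.1 0 0 0; 0 0 0.1 0 0 0; 0 0 0.06 0 0 0; 0 0 0.04 0 0 0; 0 0 0.02 0 0 0; 0 0 0 0 0 0; 0 0 0 0 0 0; 0 0 0 0 0 0"

```text
t: 8.28
tool_pos: [0.6315, 0.2309, 0.0398]
tool_rot: [2.222, -2.221, -0.0]
contact_force: [-3.6, -1.1, 3.8]
opening: 0.0199
```

Call:
step_arm:
  increments: "0 0 0 0 0 0; 0 0 0 0 0 0; 0 0 0 0 0 0; 0 0 0 0 0 0; 0 0 0 0 0 0; 0 0 0 0 0 0; 0 0 0 0 0 0"
  fingers: 0

```text
t: 8.87
tool_pos: [0.6315, 0.2309, 0.0393]
tool_rot: [-2.222, 2.221, -0.0]
contact_force: [-0.9, 0.2, 0.4]
opening: 0.0429
```

Call:
step_arm:
  increments: "0 0 -0.2 0 0 0; 0 0 -0.4 0 0 0; 0 0 -0.6 0 0 0; 0 0 -0.8 0 0 0; 0 0 -0.8 0 0 0; 0 0 -0.8 0 0 0; 0 0 0 0 0 0; 0 0 0 0 0 0"

```text
t: 9.53
tool_pos: [0.6332, 0.2313, 0.1329]
tool_rot: [-2.218, 2.218, -0.005]
contact_force: [-1.3, 0.5, -0.4]
opening: 0.0428
```

```bash
python3 snap.py a6 40
```

```text
9.53 [0.6332 0.2313 0.1329] [-2.218  2.218 -0.005] F [-1.3  0.5 -0.4] 0.0428
top origin 149 150
side origin 180 189
```

View pics/a6.png

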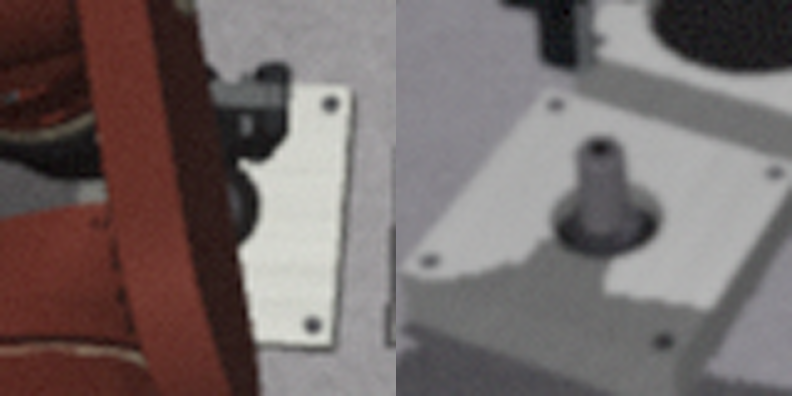

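Small plug is seated: boss upright, disc in the recess at crop (603,228). Next is plug m.

Call:
step_arm:
  increments: "-0.12 0.8 0 0 0 0; -0.12 0.85 0 0 0 0; -0.12 0.85 0 0 0 0; -0.12 0.85 0 0 0 0; -0.12 0.85 0 0 0 0; -0.12 0.85 0 0 0 0; -0.12 0.85 0 0 0 0; -0.12 0.85 0 0 0 0; -0.12 0.7 0 0 0 0; 0 0 0 0 0 0; 0 0 0 0 0 0; 0 0 0 0 0 0"

```text
t: 10.63
tool_pos: [0.4454, 0.2576, 0.1287]
tool_rot: [2.221, -2.221, -0.0]
contact_force: [0.5, 0.9, -0.5]
opening: 0.0427
```

```bash
python3 snap.py b1
```

```text
10.63 [0.4454 0.2576 0.1287] [ 2.221 -2.221 -0.   ] F [ 0.5  0.9 -0.5] 0.0427
top origin 110 208
side origin 239 198
```

View pics/b1.png

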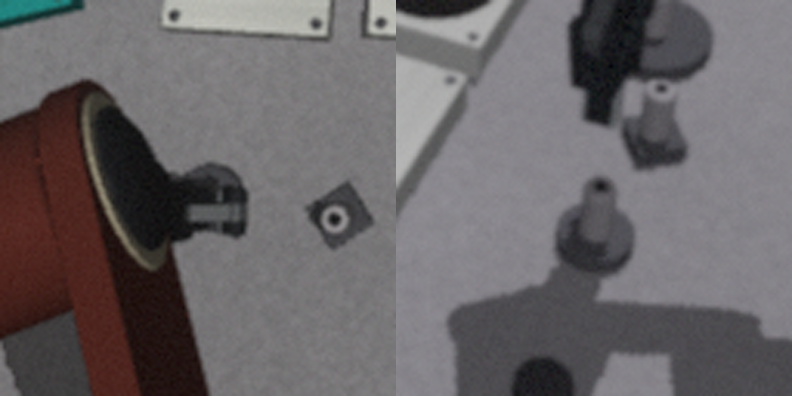

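Tips at side-crop (600,120), over boss m at (600,188). Descending 0.105 m, then gripping.

Call:
step_arm:
  increments: "0 0 0.8 0 0 0; 0 0 0.8 0 0 0; 0 0 0.8 0 0 0; 0 0 0.8 0 0 0; 0 0 0.6 0 0 0; 0 0 0.3 0 0 0; 0 0 0.1 0 0 0; 0 0 0 0 0 0; 0 0 0 0 0 0"

```text
t: 11.48
tool_pos: [0.4462, 0.2581, 0.0252]
tool_rot: [-2.22, 2.22, -0.001]
contact_force: [0.2, -0.2, 0.2]
opening: 0.0429
```

Call:
step_arm:
  increments: "0 0 0 0 0 0; 0 0 0 0 0 0; 0 0 0 0 0 0; 0 0 0 0 0 0; 0 0 0 0 0 0; 0 0 0 0 0 0; 0 0 0 0 0 0; 0 0 0 0 0 0"
  fingers: -1

```text
t: 12.15
tool_pos: [0.4463, 0.2584, 0.0257]
tool_rot: [-2.22, 2.219, -0.001]
contact_force: [-0.6, 1.7, 5.4]
opening: 0.0203
```

Call:
step_arm:
  increments: "0 0 -0.3 0 0 0; 0 0 -0.5 0 0 0; 0 0 -0.8 0 0 0; 0 0 -0.8 0 0 0; 0 0 -0.8 0 0 0; 0 0 -0.8 0 0 0; 0 0 -0.4 0 0 0; 0 0 0 0 0 0"

```text
t: 12.82
tool_pos: [0.4467, 0.2585, 0.1375]
tool_rot: [-2.218, 2.217, -0.003]
contact_force: [-0.3, 0.1, -2.3]
opening: 0.02
```

```bash
python3 snap.py b2
```

```text
12.82 [0.4467 0.2585 0.1375] [-2.218  2.217 -0.003] F [-0.3  0.1 -2.3] 0.02
top origin 110 207
side origin 239 198
```

View pics/b2.png

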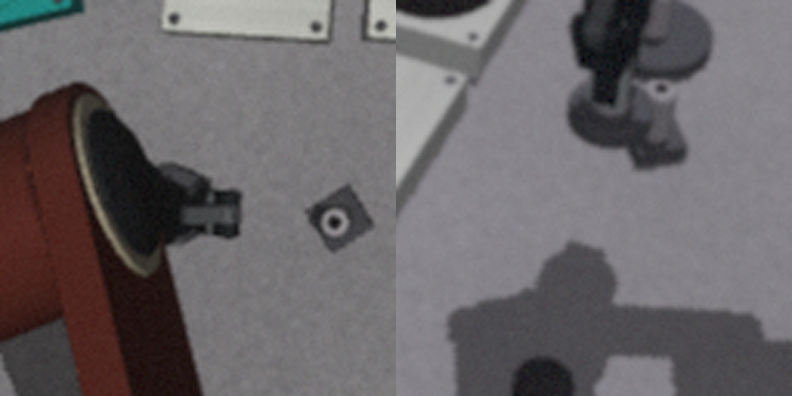

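Plug m is held upright (crop 610,110). Heading to port_m.

Call:
step_arm:
  increments: "0.5 -0.2 0 0 0 0; 0.9 -0.32 0 0 0 0; 0.9 -0.32 0 0 0 0; 0.9 -0.32 0 0 0 0; 0.9 -0.32 0 0 0 0; 0.9 -0.32 0 0 0 0; 0.9 -0.32 0 0 0 0; 0.9 -0.32 0 0 0 0; 0.9 -0.32 0 0 0 0; 0.9 -0.32 0 0 0 0; 0.9 -0.32 0 0 0 0; 0.9 -0.32 0 0 0 0"

```text
t: 13.92
tool_pos: [0.537, -0.0032, 0.1317]
tool_rot: [2.22, -2.22, -0.005]
contact_force: [0.3, 0.0, -3.3]
opening: 0.0203
```

Call:
step_arm:
  increments: "0.9 -0.34 0 0 0 0; 0.9 -0.34 0 0 0 0; 0.9 -0.34 0 0 0 0; 0.9 -0.34 0 0 0 0; 0.9 -0.34 0 0 0 0; 0.9 -0.34 0 0 0 0; 0.9 -0.34 0 0 0 0; 0.9 -0.34 0 0 0 0; 0.9 -0.34 0 0 0 0; 0.66 -0.16 0 0 0 0; 0 0 0 0 0 0; 0 0 0 0 0 0"

```text
t: 14.92
tool_pos: [0.6179, -0.2213, 0.1324]
tool_rot: [2.22, -2.222, -0.005]
contact_force: [-0.4, 0.2, -3.2]
opening: 0.0199
```

Call:
step_arm:
  increments: "0 0 0 0 0 0; 0 0 0 0 0 0"

```text
t: 15.08
tool_pos: [0.6183, -0.22, 0.1335]
tool_rot: [2.223, -2.22, -0.003]
contact_force: [0.3, 0.0, -2.2]
opening: 0.0201
```

```bash
python3 snap.py b3
```

```text
15.08 [ 0.6183 -0.22    0.1335] [ 2.223 -2.22  -0.003] F [ 0.3  0.  -2.2] 0.0201
top origin 318 132
side origin 227 62
```

View pics/b3.png

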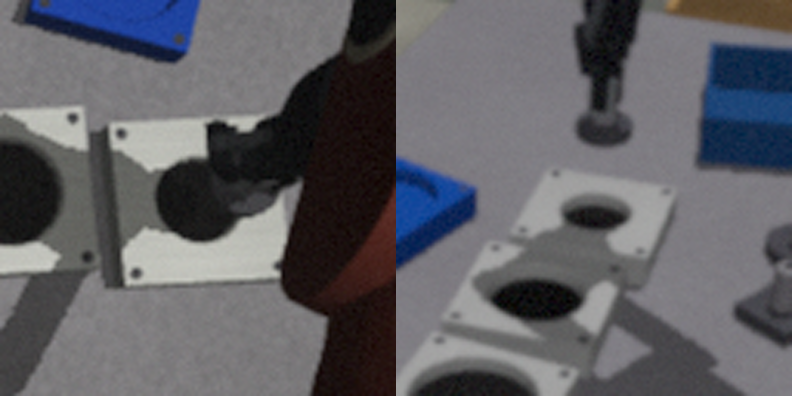

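Call:
step_arm:
  increments: "0 -0.06 0.6 0 0 0; 0 0 0.8 0 0 0; 0 0 0.8 0 0 0; 0 0 0.5 0 0 0; 0 0 0.3 0 0 0; 0 0 0.2 0 0 0; 0 0 0.1 0 0 0; 0 0 0 0 0 0; 0 0 0 0 0 0; 0 0 0 0 0 0"

```text
t: 16.02
tool_pos: [0.6212, -0.2215, 0.0531]
tool_rot: [-2.221, 2.221, -0.003]
contact_force: [0.5, 0.3, -2.3]
opening: 0.0195
```

```bash
python3 snap.py b4 40
```

```text
16.02 [ 0.6212 -0.2215  0.0531] [-2.221  2.221 -0.003] F [ 0.5  0.3 -2.3] 0.0195
top origin 343 155
side origin 250 86
```

View pics/b4.png

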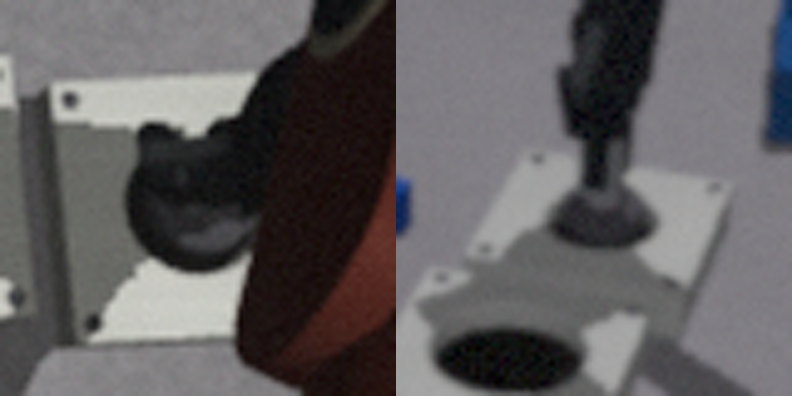

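The disc is centred over or just inside port m (crop 603,220). Lowering the last 11–12 mm.

Call:
step_arm:
  increments: "0 0 0.12 0 0 0; 0 0 0.12 0 0 0; 0 0 0.08 0 0 0; 0 0 0.05 0 0 0; 0 0 0.03 0 0 0; 0 0 0.02 0 0 0; 0 0 0 0 0 0; 0 0 0 0 0 0"

```text
t: 16.78
tool_pos: [0.6205, -0.2211, 0.0419]
tool_rot: [-2.222, 2.221, -0.0]
contact_force: [-2.8, 1.8, 2.5]
opening: 0.0196
```

Contact made (Fz went from -2.3 to +2.5). Releasing and going up.

Call:
step_arm:
  increments: "0 0 0 0 0 0; 0 0 0 0 0 0; 0 0 0 0 0 0; 0 0 0 0 0 0; 0 0 0 0 0 0; 0 0 0 0 0 0; 0 0 0 0 0 0"
  fingers: 0

```text
t: 17.37
tool_pos: [0.6204, -0.2212, 0.0413]
tool_rot: [-2.222, 2.221, -0.0]
contact_force: [0.8, -0.2, -1.1]
opening: 0.0429
```

Call:
step_arm:
  increments: "0 0 -0.2 0 0 0; 0 0 -0.4 0 0 0; 0 0 -0.6 0 0 0; 0 0 -0.8 0 0 0; 0 0 -0.8 0 0 0; 0 0 -0.8 0 0 0; 0 0 0 0 0 0; 0 0 0 0 0 0"

```text
t: 18.03
tool_pos: [0.6219, -0.2218, 0.1348]
tool_rot: [-2.221, 2.22, -0.008]
contact_force: [-0.5, -0.1, -0.2]
opening: 0.0426
```

```bash
python3 snap.py b5 50
```

```text
18.03 [ 0.6219 -0.2218  0.1348] [-2.221  2.22  -0.008] F [-0.5 -0.1 -0.2] 0.0426
top origin 333 144
side origin 240 76
```

View pics/b5.png

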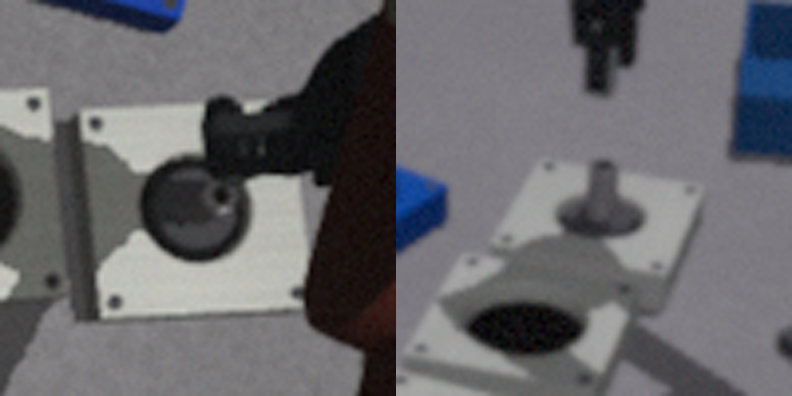

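Plug m is seated centred in port m (top crop 197,208). Next is plug l.

Call:
step_arm:
  increments: "0.2 0.8 0 0 0 0; 0.2 0.85 0 0 0 0; 0.2 0.85 0 0 0 0; 0.2 0.85 0 0 0 0; 0.2 0.85 0 0 0 0; 0.2 0.85 0 0 0 0; 0.2 0.85 0 0 0 0; 0.2 0.85 0 0 0 0; 0.18 0.7 0 0 0 0; 0 0 0 0 0 0; 0 0 0 0 0 0; 0 0 0 0 0 0"

```text
t: 19.13
tool_pos: [0.4343, -0.2653, 0.1306]
tool_rot: [-2.221, 2.221, 0.002]
contact_force: [0.7, 0.2, 0.2]
opening: 0.0432
```

```bash
python3 snap.py c1
```

```text
19.13 [ 0.4343 -0.2653  0.1306] [-2.221e+00  2.221e+00  2.000e-03] F [0.7 0.2 0.2] 0.0432
top origin 344 213
side origin 295 67
```

View pics/c1.png

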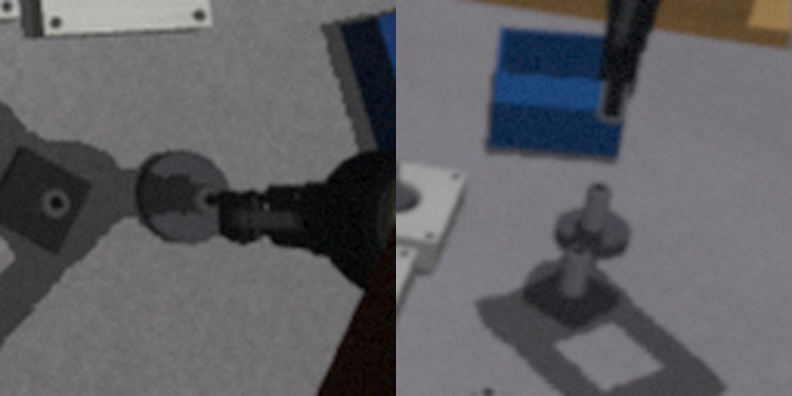

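Tips over boss l. Descending, gripping, lifting.

Call:
step_arm:
  increments: "0 0 0.8 0 0 0; 0 0 0.8 0 0 0; 0 0 0.8 0 0 0; 0 0 0.8 0 0 0; 0 0 0.6 0 0 0; 0 0 0.3 0 0 0; 0 0 0.14 0 0 0; 0 0 0 0 0 0; 0 0 0 0 0 0"

```text
t: 19.98
tool_pos: [0.4349, -0.266, 0.0261]
tool_rot: [-2.222, 2.221, -0.002]
contact_force: [-0.6, 0.1, 0.1]
opening: 0.0426
```

Call:
step_arm:
  increments: "0 0 0 0 0 0; 0 0 0 0 0 0; 0 0 0 0 0 0; 0 0 0 0 0 0; 0 0 0 0 0 0; 0 0 0 0 0 0; 0 0 0 0 0 0; 0 0 0 0 0 0"
  fingers: -1
  newtons: 70

```text
t: 20.65
tool_pos: [0.4351, -0.2661, 0.0269]
tool_rot: [-2.221, 2.221, -0.003]
contact_force: [-0.7, 2.4, 5.7]
opening: 0.0196
```

Call:
step_arm:
  increments: "0 0 -0.3 0 0 0; 0 0 -0.5 0 0 0; 0 0 -0.8 0 0 0; 0 0 -0.8 0 0 0; 0 0 -0.8 0 0 0; 0 0 -0.8 0 0 0; 0 0 -0.4 0 0 0; 0 0 0 0 0 0"

```text
t: 21.32
tool_pos: [0.4355, -0.2669, 0.1387]
tool_rot: [-2.221, 2.221, -0.009]
contact_force: [-0.0, -0.9, -4.2]
opening: 0.0196
```

```bash
python3 snap.py c2
```

```text
21.32 [ 0.4355 -0.2669  0.1387] [-2.221  2.221 -0.009] F [-0.  -0.9 -4.2] 0.0196
top origin 345 213
side origin 295 67
```

View pics/c2.png

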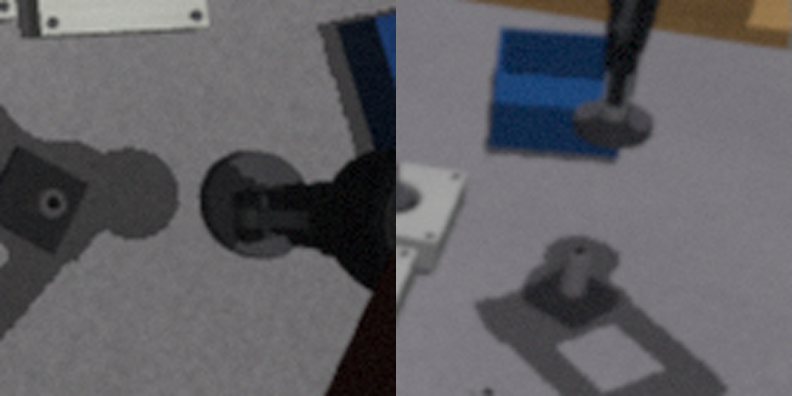

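Call:
step_arm:
  increments: "-0.4 -0.4 0 0 0 0; -0.68 -0.68 0 0 0 0; -0.68 -0.68 0 0 0 0; -0.68 -0.68 0 0 0 0; -0.68 -0.68 0 0 0 0; -0.68 -0.68 0 0 0 0; -0.68 -0.68 0 0 0 0; -0.68 -0.68 0 0 0 0; -0.68 -0.68 0 0 0 0; -0.68 -0.68 0 0 0 0; -0.68 -0.68 0 0 0 0; -0.4 -0.45 0 0 0 0"

```text
t: 22.42
tool_pos: [0.6251, -0.0735, 0.1325]
tool_rot: [2.222, -2.219, -0.006]
contact_force: [-0.4, 0.7, -3.1]
opening: 0.0197
```

Call:
step_arm:
  increments: "0 0 0 0 0 0; 0 0 0 0 0 0; 0 0 0 0 0 0; 0 0 0 0 0 0"

```text
t: 22.75
tool_pos: [0.6244, -0.0763, 0.1345]
tool_rot: [2.22, -2.221, -0.002]
contact_force: [0.1, 0.0, -3.1]
opening: 0.0195
```

Call:
step_arm:
  increments: "0 -0.04 0.6 0 0 0; 0 0 0.8 0 0 0; 0 0 0.8 0 0 0; 0 0 0.5 0 0 0; 0 0 0.3 0 0 0; 0 0 0.2 0 0 0; 0 0 0 0 0 0; 0 0 0 0 0 0; 0 0 0 0 0 0"

```text
t: 23.5
tool_pos: [0.6274, -0.0759, 0.0567]
tool_rot: [-2.221, 2.22, -0.003]
contact_force: [0.4, 0.2, -4.3]
opening: 0.0197
```

```bash
python3 snap.py c3 50
```

```text
23.5 [ 0.6274 -0.0759  0.0567] [-2.221  2.22  -0.003] F [ 0.4  0.2 -4.3] 0.0197
top origin 270 142
side origin 221 102
```

View pics/c3.png

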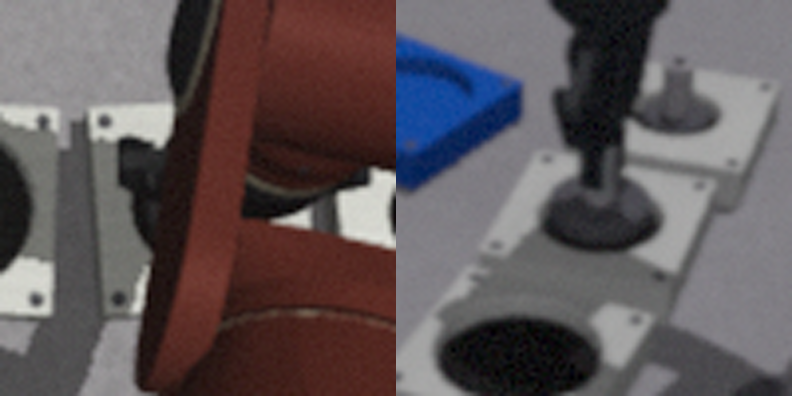

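Aligned with port l (crop 603,215). Lowering the last 13–14 mm.

Call:
step_arm:
  increments: "0 0 0.12 0 0 0; 0 0 0.12 0 0 0; 0 0 0.12 0 0 0; 0 0 0.08 0 0 0; 0 0 0.05 0 0 0; 0 0 0.03 0 0 0; 0 0 0.02 0 0 0; 0 0 0 0 0 0; 0 0 0 0 0 0; 0 0 0 0 0 0"

```text
t: 24.43
tool_pos: [0.6264, -0.0756, 0.043]
tool_rot: [2.222, -2.221, -0.001]
contact_force: [-5.3, 0.4, 3.7]
opening: 0.0195
```

Call:
step_arm:
  increments: "0 0 0 0 0 0; 0 0 0 0 0 0; 0 0 0 0 0 0; 0 0 0 0 0 0; 0 0 0 0 0 0; 0 0 0 0 0 0; 0 0 0 0 0 0"
  fingers: 0

```text
t: 25.02
tool_pos: [0.6264, -0.0757, 0.0418]
tool_rot: [-2.222, 2.221, -0.0]
contact_force: [0.4, -0.6, -0.2]
opening: 0.0427
```

Call:
step_arm:
  increments: "0 0 -0.2 0 0 0; 0 0 -0.4 0 0 0; 0 0 -0.6 0 0 0; 0 0 -0.8 0 0 0; 0 0 -0.8 0 0 0; 0 0 -0.8 0 0 0; 0 0 0 0 0 0; 0 0 0 0 0 0"

```text
t: 25.68
tool_pos: [0.628, -0.076, 0.1352]
tool_rot: [-2.22, 2.219, -0.007]
contact_force: [0.1, 0.8, -0.3]
opening: 0.0429
```

```bash
python3 snap.py c4 50
```

```text
25.68 [ 0.628  -0.076   0.1352] [-2.22   2.219 -0.007] F [ 0.1  0.8 -0.3] 0.0429
top origin 270 142
side origin 221 102
```

View pics/c4.png

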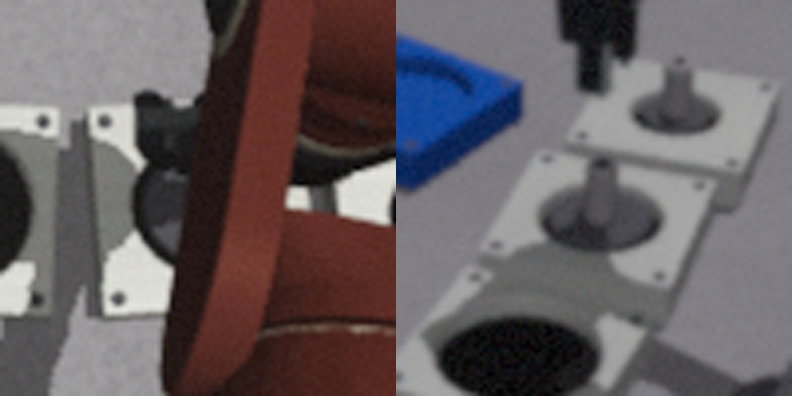

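Plug l is seated. Next is plug xl.

Call:
step_arm:
  increments: "-0.4 0.5 0 0 0 0; -0.6 0.78 0 0 0 0; -0.6 0.78 0 0 0 0; -0.6 0.78 0 0 0 0; -0.6 0.78 0 0 0 0; -0.6 0.78 0 0 0 0; -0.6 0.78 0 0 0 0; -0.6 0.78 0 0 0 0; -0.44 0.56 0 0 0 0; -0.2 0.24 0 0 0 0; 0 0 0 0 0 0; 0 0 0 0 0 0"

```text
t: 26.78
tool_pos: [0.4573, 0.0552, 0.1313]
tool_rot: [2.222, -2.22, -0.0]
contact_force: [-0.4, -0.1, 0.5]
opening: 0.0426
```

```bash
python3 snap.py d1
```

```text
26.78 [0.4573 0.0552 0.1313] [ 2.222 -2.22  -0.   ] F [-0.4 -0.1  0.5] 0.0426
top origin 200 203
side origin 259 134
```

View pics/d1.png

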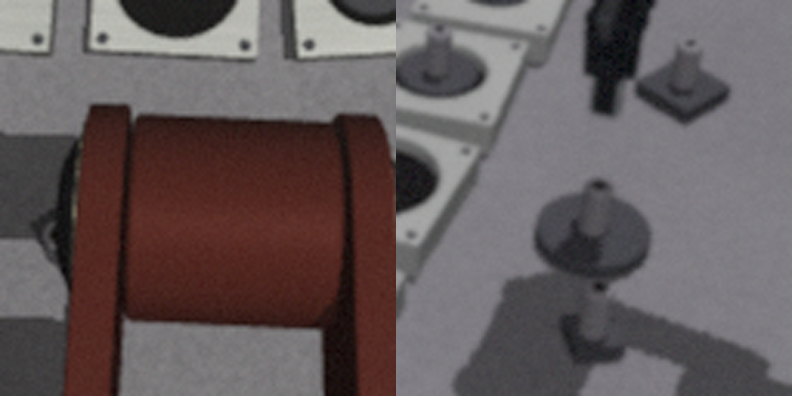

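Aligned over boss xl (crop 598,187). Descending, gripping, lifting.

Call:
step_arm:
  increments: "0 0 0.8 0 0 0; 0 0 0.8 0 0 0; 0 0 0.8 0 0 0; 0 0 0.8 0 0 0; 0 0 0.6 0 0 0; 0 0 0.3 0 0 0; 0 0 0.16 0 0 0; 0 0 0 0 0 0; 0 0 0 0 0 0"

```text
t: 27.63
tool_pos: [0.4582, 0.0551, 0.026]
tool_rot: [-2.221, 2.221, -0.001]
contact_force: [-1.6, 0.4, 0.9]
opening: 0.0429
```

Call:
step_arm:
  increments: "0 0 0 0 0 0; 0 0 0 0 0 0; 0 0 0 0 0 0; 0 0 0 0 0 0; 0 0 0 0 0 0; 0 0 0 0 0 0; 0 0 0 0 0 0; 0 0 0 0 0 0"
  fingers: -1
  newtons: 80

```text
t: 28.3
tool_pos: [0.4584, 0.0555, 0.0268]
tool_rot: [-2.22, 2.22, -0.002]
contact_force: [-1.3, -0.0, 5.5]
opening: 0.0195
```

Call:
step_arm:
  increments: "0 0 -0.3 0 0 0; 0 0 -0.5 0 0 0; 0 0 -0.8 0 0 0; 0 0 -0.8 0 0 0; 0 0 -0.8 0 0 0; 0 0 -0.8 0 0 0; 0 0 -0.4 0 0 0; 0 0 0 0 0 0; 0 0 0 0 0 0"

```text
t: 29.05
tool_pos: [0.4567, 0.0553, 0.1345]
tool_rot: [2.221, -2.221, -0.001]
contact_force: [0.2, 0.4, -7.1]
opening: 0.0192
```

```bash
python3 snap.py d2
```

```text
29.05 [0.4567 0.0553 0.1345] [ 2.221e+00 -2.221e+00 -1.000e-03] F [ 0.2  0.4 -7.1] 0.0192
top origin 200 203
side origin 259 134
```

View pics/d2.png

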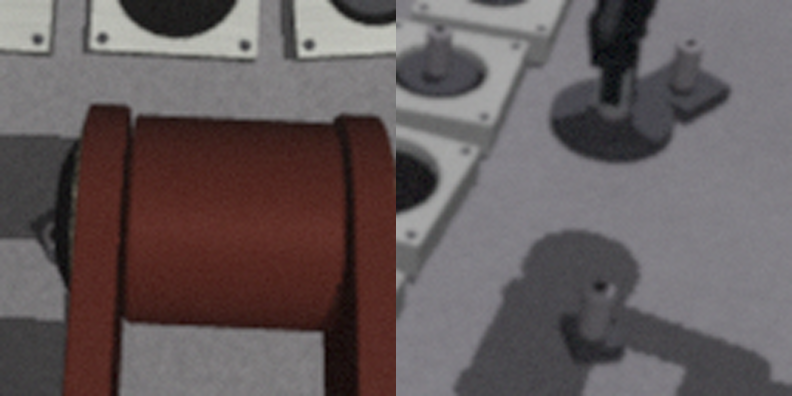

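Call:
step_arm:
  increments: "-0.06 -0.4 0 0 0 0; -0.06 -0.65 0 0 0 0; -0.06 -0.65 0 0 0 0; -0.06 -0.65 0 0 0 0; -0.06 -0.65 0 0 0 0; -0.06 -0.65 0 0 0 0; -0.06 -0.65 0 0 0 0; -0.06 -0.65 0 0 0 0; -0.06 -0.65 0 0 0 0; -0.06 -0.65 0 0 0 0; -0.07 -0.3 0 0 0 0; -0.06 -0.17 0 0 0 0"

```text
t: 30.15
tool_pos: [0.625, 0.0737, 0.1331]
tool_rot: [2.22, -2.22, -0.004]
contact_force: [-0.7, 0.1, -6.5]
opening: 0.0197
```

Call:
step_arm:
  increments: "0 0 0 0 0 0; 0 0 0 0 0 0; 0 0 0 0 0 0; 0 0 0 0 0 0"

```text
t: 30.48
tool_pos: [0.6245, 0.0736, 0.1351]
tool_rot: [2.221, -2.221, -0.001]
contact_force: [-0.2, 0.6, -6.0]
opening: 0.0195
```

Call:
step_arm:
  increments: "0 -0.03 0.6 0 0 0; 0 0 0.8 0 0 0; 0 0 0.8 0 0 0; 0 0 0.5 0 0 0; 0 0 0.3 0 0 0; 0 0 0.2 0 0 0; 0 0 0 0 0 0; 0 0 0 0 0 0; 0 0 0 0 0 0"

```text
t: 31.23
tool_pos: [0.6272, 0.0736, 0.0568]
tool_rot: [-2.22, 2.22, -0.003]
contact_force: [0.2, -0.8, -6.4]
opening: 0.0193
```

```bash
python3 snap.py d3 50
```

```text
31.23 [0.6272 0.0736 0.0568] [-2.22   2.22  -0.003] F [ 0.2 -0.8 -6.4] 0.0193
top origin 206 142
side origin 200 136
```

View pics/d3.png

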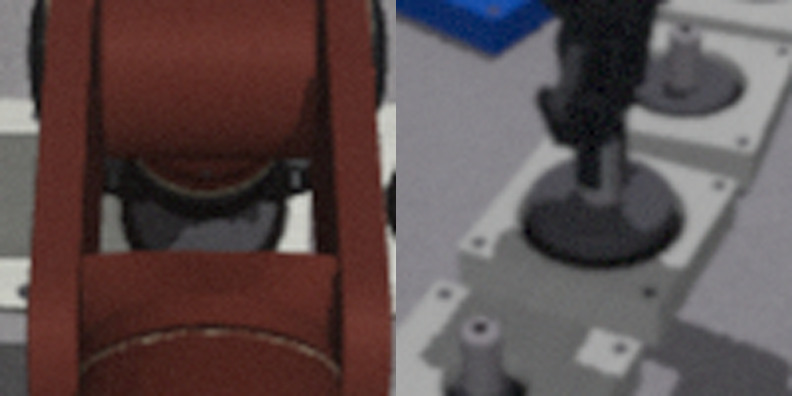

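Call:
step_arm:
  increments: "0 0 0.12 0 0 0; 0 0 0.12 0 0 0; 0 0 0.12 0 0 0; 0 0 0.08 0 0 0; 0 0 0.05 0 0 0; 0 0 0.03 0 0 0; 0 0 0.02 0 0 0; 0 0 0 0 0 0; 0 0 0 0 0 0; 0 0 0 0 0 0"

```text
t: 32.17
tool_pos: [0.6261, 0.0736, 0.0429]
tool_rot: [2.222, -2.221, -0.0]
contact_force: [-5.4, -0.9, 2.3]
opening: 0.0195
```

Touching the floor (Fz went from -6.4 to +2.3). Releasing, then withdrawing up and toward the robot for a clear final view.

Call:
step_arm:
  increments: "0 0 0 0 0 0; 0 0 0 0 0 0; 0 0 0 0 0 0; 0 0 0 0 0 0; 0 0 0 0 0 0; 0 0 0 0 0 0; 0 0 0 0 0 0"
  fingers: 0

```text
t: 32.75
tool_pos: [0.6262, 0.0736, 0.0419]
tool_rot: [-2.222, 2.221, -0.0]
contact_force: [-0.2, -0.2, 0.2]
opening: 0.043
```

Call:
step_arm:
  increments: "0 0 -0.2 0 0 0; 0 0 -0.4 0 0 0; 0 0 -0.6 0 0 0; 0 0 -0.8 0 0 0; 0 0 -0.8 0 0 0; 0 0 -0.8 0 0 0; 0 0 -0.8 0 0 0; 0 0 -0.4 0 0 0; 0 0 0 0 0 0"

```text
t: 33.5
tool_pos: [0.6284, 0.0737, 0.167]
tool_rot: [-2.218, 2.217, -0.009]
contact_force: [0.8, 0.0, 0.3]
opening: 0.0428
```

Call:
step_arm:
  increments: "0.95 0.45 0 0 0 0; 0.95 0.45 0 0 0 0; 0.95 0.45 0 0 0 0; 0.95 0.45 0 0 0 0; 0.95 0.45 0 0 0 0; 0.95 0.45 0 0 0 0; 0.95 0.45 0 0 0 0; 0.95 0.45 0 0 0 0; 0.95 0.45 0 0 0 0; 0.95 0.45 0 0 0 0; 0.95 0.45 0 0 0 0; 0.95 0.45 0 0 0 0"

```text
t: 34.5
tool_pos: [0.4898, -0.2121, 0.1608]
tool_rot: [2.221, -2.221, -0.002]
contact_force: [0.9, 0.2, 0.2]
opening: 0.0426
```

Call:
step_arm:
  increments: "0.95 0.2 0 0 0 0; 0.95 0.2 0 0 0 0; 0.95 0.2 0 0 0 0; 0.95 0.2 0 0 0 0; 0.95 0.2 0 0 0 0; 0.95 0.2 0 0 0 0; 0.95 0.2 0 0 0 0; 0.95 0.2 0 0 0 0; 0.5 0 0 0 0 0; 0 0 0 0 0 0; 0 0 0 0 0 0"

```text
t: 35.42
tool_pos: [0.451, -0.4135, 0.161]
tool_rot: [-2.22, 2.221, 0.003]
contact_force: [-0.1, -0.1, 0.1]
opening: 0.0427
```

```bash
python3 - <<'E'
from station import ctrl
from h import *
import pickle
d=ctrl.get_image("top"); s=ctrl.get_image("side"); pickle.dump((d,s),open("v1.pkl","wb"))
a=cv2.resize(d["pixels"][150:300,150:430,::-1],None,fx=2.8,fy=2.8,interpolation=cv2.INTER_CUBIC); cv2.imwrite("pics/f1.png",a)
b=cv2.resize(s["pixels"][100:290,180:390,::-1],None,fx=3,fy=3,interpolation=cv2.INTER_CUBIC); cv2.imwrite("pics/f2.png",b)
print(ctrl.get_obs()["tool_pos"],ctrl.get_obs()["t"])
E
```

```text
[ 0.45136327 -0.41268395  0.16128972] 35.5167
```

View pics/f1.png

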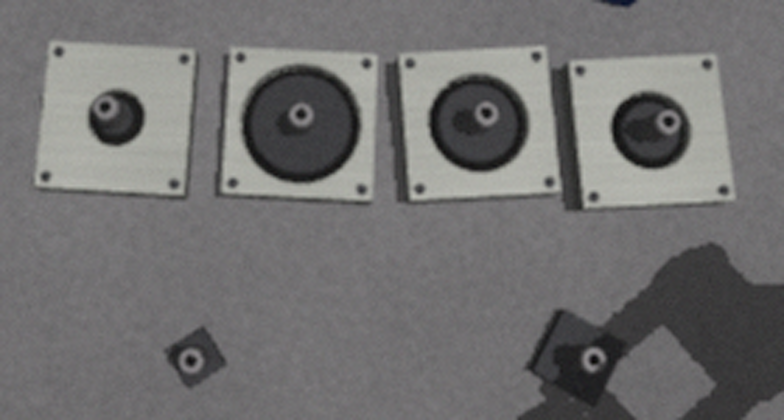

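View pics/f2.png

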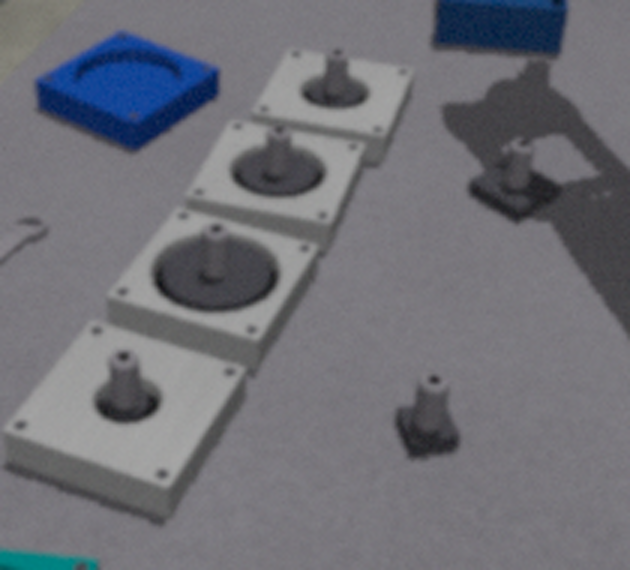

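All four plugs sit centred in their ports and the squares are untouched. I'll check boss-top heights (expected 0.070) before handing in.

```bash
python3 - <<'E'
import meas
from meas import *
meas.d,meas.s=pickle.load(open("v1.pkl","rb"))
for k,a,b in(("s",(104,106),(123,357)),("xl",(301,114),(216,230)),("l",(486,113),(279,132)),("m",(668,121),(337,53))):
    ha=hole(meas.d,(a[0]/2.8+149.5,a[1]/2.8+149.5));hb=hole(meas.s,(b[0]/3+179.5,b[1]/3+99.5))
    x,e=tri(ha,hb);print(k,x.round(4),round(e,2))
from station import ctrl
print(ctrl.finish_job())
E
```

```text
s [0.6321 0.2306 0.0698] 0.5
xl [0.6262 0.0726 0.0692] 0.46
l [ 0.6267 -0.0763  0.0708] 0.46
m [ 0.62   -0.2219  0.0702] 0.36
the job is handed in; nothing more can be done
None
```

I set all four round plugs into their matching ports in order (s, m, l, xl), lowering each one gently before letting go. I handed the job in at about 35.5 s, against the 93 s limit.

- **Seating:** In the last pictures every plug lies inside its own port with its boss upright. The boss tops measured 69–71 mm high across the two camera views, where 70 mm means flat on the floor. They were within about 1.2 mm of the measured port centres.
- **Squares:** Both square plugs stand where they started, judged by eye in the last pictures.
- **Forces:** Contact forces read at the end of each move stayed under about 10 N.
- **Disagreements:** The two cameras differed by about 2–3 mm in x, so I used the average. For the small plug and the large square plug, the first two-view measurement was off because the side-view search started in the wrong place. I measured the small plug again from a later side picture and it then agreed; the large square was not needed.

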